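# Wedge a board up to the laser's focus gauge

### The job

Fetch the tapered wooden wedge from the bench, stand it on the engraver's deck in front of the board, straight in line with the focus gauge that hangs from the laser head, and slide it thin end first under the board's low near edge until the board has risen to the gauge and bears lightly against its foot. Do not force it: the gauge bends if the board is pressed hard against it. Leave the wedge there holding the board, with the board still in its place against the fence, and leave the other things on the bench alone.

Things in the scene. Friction and masses are not known exactly. Their poses are not given: they have to be found in the camera images.
- wedge: loose plain wooden wedge, 160 long (x), 40 wide (y), underside flat, top sloping evenly from 32 high at the blunt upright heel (-x end) to 3 at the thin toe (+x end): 0.18 mm per mm. About 90 g. Origin: centre of the underside, z up. Starts flat on the bench left or right of the engraver (the flat strip is on the other side). Can be gripped across its width near the heel.
- wedge_toe (a point): middle of the wedge's thin end, at its underside (axes as the wedge)
- wedge_heel (a point): middle of the wedge's blunt end, at its underside (axes as the wedge). It can be pushed here; friction then holds it. While the board rises the push is nearly steady (some 2 to 12 N, by weight and friction); once it meets the gauge the push climbs quickly, 1 N and more per mm pushed, 0.5 to 2 N for each N on the gauge. 1 to 4 N on the gauge is right; over 7 N bends it
- board: loose plywood board, 190 (x) by 240 (y) by 18 thick, 0.38 to 0.77 kg. Origin: centre of its underside; x towards its far edge, z out of its top. Its far edge lies on a 20 high ledge, within 3 mm of a 42 high fence that stops it from sliding away; its near part lies low on two dome pins, so it slopes down to the robot by 0.065 rad. It is lifted about the ledge's near edge, 170 beyond the board's near edge.
- board_edge (a point): middle of the board's near lower edge, under which the wedge goes; 9 above the deck at the start, about 15 to 23 when the board meets the gauge, whose foot hangs 3 to 7 above the board at the start (axes as the board)
- engraver: fixed bench laser engraver. Deck: flat steel plate 12 thick, x -180 to 240, y -180 to 180, open at its near end. Origin: underside of the deck, below the board's near edge, on the middle line; x away from the robot; deck top at z = 12. Rails at y = 155 to 175 either side, to 65 above the deck; beam at x 155 to 175, 105 above it. Pins at x 30, y -105 and 105; between them free for the wedge up to x 170.
- head: fixed laser head on the beam, a black box 50 by 50, 85 high, underside 36 above its origin. From its near face (6 beyond the gauge) hangs the steel focus gauge, 8 wide, ending in a round screw foot of radius 4. Origin: lowest point of the foot when screwed fully in; the screw may stand up to 2.5 lower (not measured). Axes as the engraver. 85 beyond the board's near edge, up to 30 off the middle line.
- strip: loose flat wooden strip, 180 by 25 by 12, not tapered; origin: centre of its underside. Leave it alone
- coasters: stack of round wooden coasters, 96 diameter, 30 high; origin: centre of the underside. Leave it alone
- brush: small bench brush with black bristles, 240 long, 60 high; its handle points to its -x. Origin: on the bench, under the middle of its 110 by 36 bristles. Leave it alone
Not all that is in view belongs to the job. Several things have the shape of the wedge; the one meant has the colours described above.

How it is judged:
By the outcome, as a careful person would: the job done as asked, in the order asked, and still so for the second after the job is handed in, with the robot touching nothing.
It also fails if it takes over 72 s, if anything falls off the work surface, if the arm or the gripper's body presses on something with over 40 N, if the wrist force passes 120 N, or if a joint passes its speed limit or range.

### The arm

A 6-joint arm with a two-finger parallel gripper is mounted at the origin on the work surface. World frame = base frame: x ahead of the robot, y to its left, z up, the work surface at z = 0. Lengths are in m, angles in rad, forces in N, time in s.
With the tool pointing down it reaches from about 0.375 to 0.9 m from the base axis. Payload 3.1 kg.
Tool frame: the origin (TCP) lies midway between the tips of the shut fingers; the grasp point (between the pads) lies 19 mm behind it; z points along the fingers, y is the direction in which the jaws open and shut (so a half turn about z gives the same grasp; the last joint's range is limited). The gripper opens to 85 mm and grips with 20 to 120 N. Pads are 22 mm wide; open, the fingers measure 114 mm over their backs; the gripper's body (76 mm by 85 mm) begins 54 mm behind the grasp point. The pads swing forward as they close: fully open they stand 13 mm farther back than shut.
Start: joints at [-1.323, 0.527, 1.433, -0, 1.181, -0.178], TCP at [0.258, -0.569, 0.231] pointing down, gripper open.
Joint ranges: [-3.08, 3.08], [-0.75, 2.2], [0.22, 2.44], [-1.43, 4.57], [0, 2.65], [-2.85, 2.85]. Speed limits (rad/s): [2.79, 2.79, 3.14, 3.14, 3.14, 3.14].

### API

Orientations are given as a rotation vector (axis times angle).
In Python, from bench import arm gives the robot as it stands.
- The arm moves only by the tool carry_out, never from a script. Its argument "plan" is one flat list of numbers, 7 for each row, row after row: the shift along the tool's x, y, z in m, then the turn, a rotation vector about the tool's x, y, z in degrees, then the opening in per cent of the stroke, from 0 (shut) to 100 (fully open). A call has 1 to 12 rows; each row is the pose to reach, as a shift and turn from the pose commanded when the call began, along the tool's axes at that moment; what a row does not reach only later rows make up. A row lasts 1/12 s, in which the tool goes at most 41.7 mm and 7.16 degrees, less where a joint would pass 70% of its speed; a pose out of reach is approached as far as the arm can. A call with a gripper value outside its range is refused whole. The fingers move at their own pace and stop on an object; "newtons" is the grip in N (left out, the last holds). Time passes only in rows, so rows that repeat a pose let the fingers close. It gives the time, the measured TCP pose, the force and the opening at its end, in the units of the state.
- arm.state(): the state, without advancing time (a new reading comes with each control period).
- arm.read_camera(name): name is "side" or "top" or "wrist"; returns a dict with "img" (384x512x3 uint8, blue, green, red), "K" (3x3 intrinsics, pixels), "origin" and "attitude" of the camera in the world. Camera axes: x right, y down, z forward; pixel columns grow to the right and rows downward; lengths in m; the calibration is good to about 2 mm. The wrist camera is an equidistant fisheye: a pixel r from the principal point sees the ray r / f radians off the axis. A picture is of the moment at which its call begins. There is no depth.
- arm.close_job(): hands the job in, once; it reports no verdict.
Trained networks look in a picture, given as the dict that the camera call returned (one of the last four; its "shot" number tells which), for a name from the list of things; names that differ only in an ending like _2 or _b are one class to them, and where a whole thing is asked for, a point or a joint stands for the part that bears it (a point fixed in the world has none). Each returns a list of dicts, best first, with "conf" (0 to 1); they miss things now and then, are a little off and sometimes report something else, mostly with a low value. They report only what shows in the picture. A call takes as long as a camera call. They do not tell look-alikes from the thing itself.
- arm.boxes_of(target, picture): "xyz" ([x, y, z] in m, in world coordinates, good to about 4 mm: the middle of the surface that is visible of it).
The state is a dict: "clock": time; "qpos": joint angles; "joint_vel": joint speeds; "effort": joint torques, N m; "eef_pos": TCP position; "tool_rot": TCP orientation; "ft_force": force on the tool from outside, world axes, zero at the start; "moment": the same for the moment, N m; "finger_gap": opening from 0.0 (shut) to 1.0 (fully open).
Only numpy, scipy, OpenCV 4.12 (cv2) and the standard library are available. Lean on these libraries where they do the work, as an engineer would, in place of code of your own. Each camera call takes 0.05 s, during which the arm holds its last target.

## Working session

There is one attempt and no reset: what is moved stays moved. The work goes in short steps, Python scripts to look and compute and a tool call to move; the robot and the scene stay as the last step left them, time stands still between calls to the robot, and variables do not carry over. Pictures are saved under pics/ and viewed, and the job is handed in when it is done.

Besides the shell and the picture viewer there is one more tool, called after "Call:" as name(argument=value, ...) on one line, values as JSON. carry_out: Moves the arm, as the interface text tells. Its arguments: {"type":"object","properties":{"plan":{"type":"array","items":{"type":"number"}},"newtons":{"type":"number"}},"required":["plan"]}

```bash
ls; mkdir -p pics
python3 - <<'E'
from bench import arm
import cv2,numpy as np
print(arm.state())
for n in ["side","top","wrist"]:
    p=arm.read_camera(n); cv2.imwrite(f"pics/a_{n}.png",p["img"])
    print(n,p["K"],p["origin"],p["attitude"],p["shot"])
    for t in ["wedge","board","head","strip","coasters","brush","engraver"]:
        for d in arm.boxes_of(t,p): print(t,d)
E
```

```text
pics
{'clock': 0.0, 'qpos': array([-1.32352378e+00,  5.28463333e-01,  1.43390864e+00,  2.77000690e-06,
        1.18139452e+00, -1.78468004e-01]), 'joint_vel': array([-0.00170947,  0.00151112,  0.00075568,  0.00022511, -0.00021575,
       -0.00082395]), 'effort': array([-1.11623463e-03, -4.42354989e+01, -1.78022718e+01, -2.21495666e-04,
        8.34506907e-03, -1.06502438e-05]), 'eef_pos': array([ 0.25798932, -0.5684803 ,  0.23033334]), 'tool_rot': array([-3.06855910e+00, -6.63251893e-01,  1.13349242e-04]), 'ft_force': array([ 0.615439  , -0.42628084,  0.08051279]), 'moment': array([0.06546912, 0.02160819, 0.00142398]), 'finger_gap': 0.9976917362143861}
side [[350.57284649   0.         254.82745113]
 [  0.         350.57284649 194.03095906]
 [  0.           0.           1.        ]] [-0.08379019  0.82215785  0.81025325] [-0.85981219  2.45275183 -1.16508965] 1
wedge {'xyz': [0.6451, 0.5364, 0.0175], 'conf': 0.98}
wedge {'xyz': [0.4549, 0.5212, 0.0128], 'conf': 0.95}
wedge {'xyz': [0.4489, 0.334, 0.0165], 'conf': 0.77}
wedge {'xyz': [0.2698, 0.3489, 0.0112], 'conf': 0.62}
board {'xyz': 
[... 790 characters left out ...]
d {'xyz': [0.7062, 0.0111, 0.1728], 'conf': 0.94}
head {'xyz': [0.5586, 0.0032, 0.0067], 'conf': 0.66}
strip {'xyz': [0.4511, -0.331, 0.0103], 'conf': 0.65}
coasters {'xyz': [0.6422, 0.3102, 0.0278], 'conf': 0.79}
coasters {'xyz': [0.6741, -0.3354, 0.0558], 'conf': 0.17}
brush {'xyz': [0.6764, -0.3374, 0.0558], 'conf': 0.84}
brush {'xyz': [0.4666, 0.3208, 0.0155], 'conf': 0.16}
engraver {'xyz': [0.5594, 0.0043, 0.008], 'conf': 0.86}
wrist [[297.31863964   0.         260.11289448]
 [  0.         297.31863964 191.50346152]
 [  0.           0.           1.        ]] [ 0.31859448 -0.54337437  0.37345716] [ 2.44622589 -1.5764822  -0.21081678] 3
strip {'xyz': [0.3835, -0.36, 0.0152], 'conf': 0.92}
```

View pics/a_side.png

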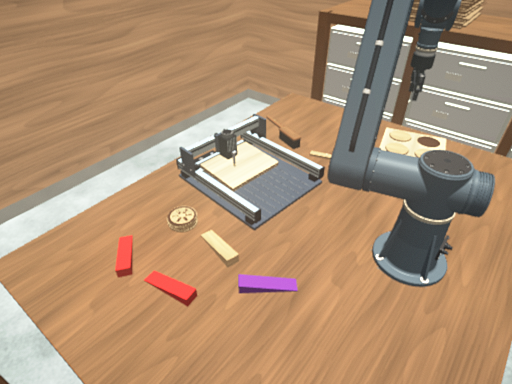

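View pics/a_top.png

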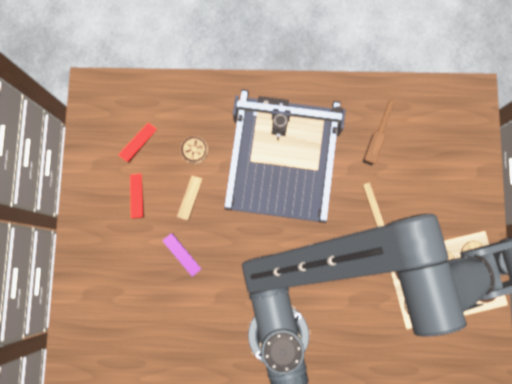

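View pics/a_wrist.png

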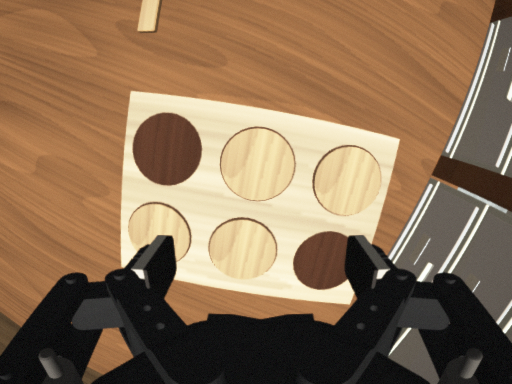

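Wedge-shaped things in the top picture: red at (137,143), red at (136,196), purple at (181,255) and plain wood at (189,198). Only the plain wooden one fits "plain wooden wedge". The wooden piece at (374,205) on the other side is the flat strip. I'll confirm this in an enlarged crop.

Run:
```python
import cv2,numpy as np
t=cv2.imread("pics/a_top.png"); s=cv2.imread("pics/a_side.png")
a=cv2.resize(t[165:230,160:220],None,fx=6,fy=6,interpolation=cv2.INTER_CUBIC)
b=cv2.resize(s[220:275,190:250],None,fx=6,fy=6,interpolation=cv2.INTER_CUBIC)
h=max(a.shape[0],b.shape[0]); f=lambda i:cv2.copyMakeBorder(i,0,h-i.shape[0],0,10,cv2.BORDER_CONSTANT)
cv2.imwrite("pics/b1.png",np.hstack([f(a),f(b)]))
cv2.imwrite("pics/b2.png",cv2.resize(t[85:225,220:350],None,fx=4,fy=4,interpolation=cv2.INTER_CUBIC))
cv2.imwrite("pics/b3.png",cv2.resize(s[115:225,170:330],None,fx=5,fy=5,interpolation=cv2.INTER_CUBIC))
```

```text
(no output)
```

View pics/b1.png

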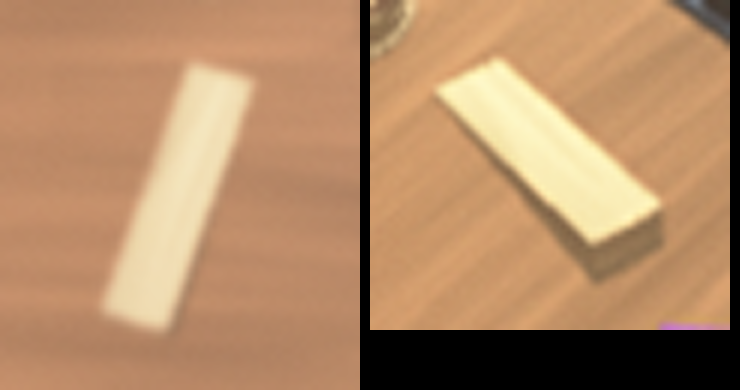

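View pics/b2.png

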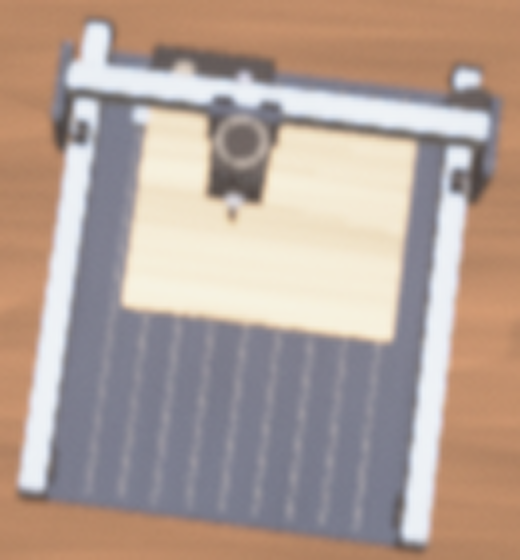

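View pics/b3.png

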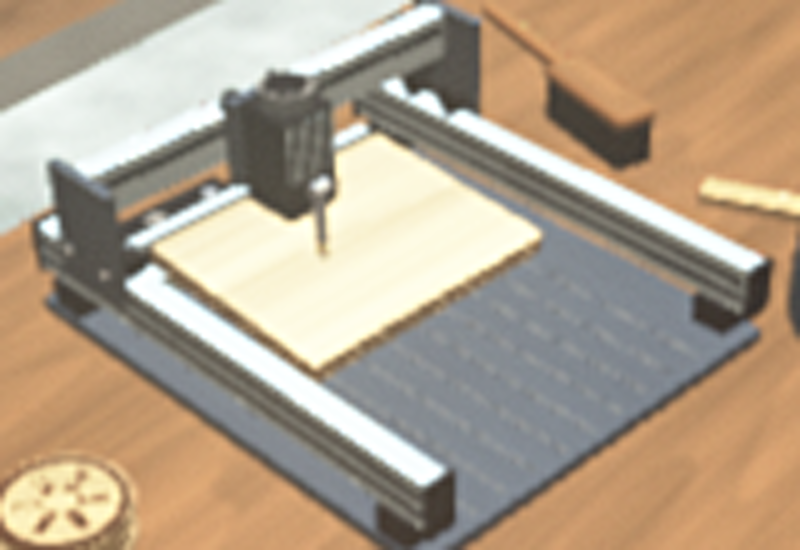

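The crop confirms it: the plain wooden wedge has its heel at the lower end in the top view (189,215) and its toe at (197,177). The heel face is visible in the side view. Next I'll fit poses from corners in both views.

```bash
cat > h.py <<'E'
import numpy as np, cv2
from scipy.optimize import least_squares
from scipy.spatial.transform import Rotation as R
def proj(P,c):
    Rm=R.from_rotvec(np.array(c["attitude"])).as_matrix()
    q=(np.atleast_2d(P)-np.array(c["origin"]))@Rm
    K=np.array(c["K"])
    if c.get("fish"):
        r=np.hypot(q[:,0],q[:,1]); th=np.arctan2(r,q[:,2]); s=th/np.maximum(r,1e-9)
        return np.c_[K[0,0]*q[:,0]*s+K[0,2],K[1,1]*q[:,1]*s+K[1,2]]
    return np.c_[K[0,0]*q[:,0]/q[:,2]+K[0,2],K[1,1]*q[:,1]/q[:,2]+K[1,2]]
SIDE=dict(K=[[350.57284649,0,254.82745113],[0,350.57284649,194.03095906],[0,0,1]],origin=[-0.08379019,0.82215785,0.81025325],attitude=[-0.85981219,2.45275183,-1.16508965])
TOP=dict(K=[[486.41267616,0,254.48309923],[0,486.41267616,188.91288862],[0,0,1]],origin=[0.23261982,0.06452733,1.73033318],attitude=[-2.15437342,2.11109355,-0.15331324])
def tr(p,L):
    c,s=np.cos(p[2]),np.sin(p[2]); L=np.atleast_2d(np.array(L,float))
    return np.c_[p[0]+c*L[:,0]-s*L[:,1],p[1]+s*L[:,0]+c*L[:,1],L[:,2]]
def fit(obs,p0):
    def res(p):
        return np.concatenate([(proj(tr(p,l),c)-px).ravel() for c,l,px in obs])
    r=least_squares(res,p0,loss="soft_l1",f_scale=1.0); return r.x, res(r.x).reshape(-1,2).round(1)
crop=lambda pts,f,o:(np.array(pts,float)+.5)/f-.5+np.array(o)
E
python3 - <<'E'
from h import *
W=[[.08,.02,.003],[.08,-.02,.003],[-.08,-.02,.032],[-.08,.02,.032]]
wt=crop([(190,62),(256,80),(167,333),(102,312)],6,(160,165))
ws=crop([(65,90),(125,58),(292,207),(222,245)],6,(190,220))
for o in ([(TOP,W,wt)],[(SIDE,W,ws)],[(TOP,W,wt),(SIDE,W,ws)]): print(*fit(o,[.46,.32,-.2]))
# engraver: deck corners
et=crop([(18,492),(425,550)],4,(220,85))
D=[[-.18,.175,.077],[-.18,-.175,.077]]
es=crop([(390,490),(450,464),(770,262)],5,(170,115))
Es=[[-.18,.175,.077],[-.18,.155,.077],[-.18,-.175,.077]]
es2=crop([(755,335),(447,548)],5,(170,115)); Ds2=[[-.18,-.18,.012],[-.18,.18,.012]]
print(*fit([(TOP,D,et)],[.6,0,-.1])); print(*fit([(SIDE,Es,es)],[.6,0,-.1]));print(*fit([(SIDE,Ds2,es2)],[.6,0,-.1]))
c,s=np.cos(.065),np.sin(.065)
def bp(x,y,z): # board local -> engraver-ish frame with near lower edge at x=0,z=.021
    X=x+.095; return [X*c-z*s, y, .021+X*s+z*c]
B=[bp(-.095,.12,.018),bp(-.095,-.12,.018)]
bt=crop([(121,307),(393,341)],4,(220,85)); bs=crop([(318,368),(543,237)],5,(170,115))
B3=B+[bp(.095,.12,.018)]
print('board',*fit([(TOP,B,bt)],[.6,0,-.1])); print(*fit([(SIDE,B,bs)],[.6,0,-.1])); print(*fit([(TOP,B,bt),(SIDE,B,bs)],[.6,0,-.1]))
gt=crop([(232,215)],4,(220,85)); gs=crop([(324,252)],5,(170,115))
r=least_squares(lambda q:np.r_[(proj(q,TOP)-gt).ravel(),(proj(q,SIDE)-gs).ravel()],[.68,.02,.06]); print('gauge',r.x,r.fun)
E
```

```text
[ 0.47074388  0.3226483  -0.26324251] [[ 0.2  0.2]
 [-0.3  0.2]
 [ 0.  -0.3]
 [ 0.  -0. ]]
[ 0.46975441  0.32214825 -0.26407832] [[-0.2  0.3]
 [ 0.6  0.4]
 [-0.1 -0.3]
 [-0.1 -0.3]]
[ 0.47022497  0.32232628 -0.26338392] [[ 0.3  0.3]
 [-0.2  0.3]
 [ 0.1 -0.2]
 [ 0.1  0.1]
 [-0.4  0.3]
 [ 0.4  0.3]
 [-0.3 -0.3]
 [-0.2 -0.3]]
[ 0.58557711 -0.00243316 -0.12232028] [[ 0.  0.]
 [-0. -0.]]
[ 0.59120107 -0.0082495  -0.14471221] [[ 5.5 -1.4]
 [-1.9  0.9]
 [-0.1  0.3]]
[ 0.59647206 -0.01461871 -0.06219299] [[ 0.5 -5.2]
 [-0.4  0.8]]
board [ 0.58796699 -0.01089299 -0.10848368] [[ 0.4  0. ]
 [-0.4 -0. ]]
[ 0.58574268 -0.01124016 -0.11140323] [[-0.1  0.2]
 [ 0.2 -0.3]]
[ 0.58709451 -0.01130364 -0.10935606] [[ 0.5  0.3]
 [-0.3  0.2]
 [-0.4  0.1]
 [-0.2 -0.5]]
gauge [0.67968575 0.01153311 0.05410688] [ 0.39218546  0.58594188 -0.74607909 -0.13803261]
```

```bash
cat >> h.py <<'E'
def plan(wps, st=None, cmd=None):
    """wps: world (x,y,z,heading of tool x); prints shift in tool axes mm and turn deg"""
    from bench import arm
    st=arm.state(); p0=st["eef_pos"]; R0=R.from_rotvec(st["tool_rot"])
    print("t",round(st["clock"],2),"pos",p0.round(4),"head",round(float(np.arctan2(*R0.as_matrix()[[1,0],0])),4),"F",st["ft_force"].round(2),"gap",round(st["finger_gap"],3))
    for x,y,z,h in wps:
        T=R.from_matrix(np.array([[np.cos(h),np.sin(h),0],[np.sin(h),-np.cos(h),0],[0,0,-1]]))
        print((R0.inv().apply(np.array([x,y,z])-p0)).round(4), (R0.inv()*T).as_rotvec(degrees=True).round(2))
E
python3 - <<'E'
from h import *
g=tr([.4702,.3223,-.2634],[[-.062,0,0]])[0]; print(g)
plan([(.5,-.3,.32,.0),(.52,0,.32,-.2634),(g[0],g[1],.13,-.2634)])
E
```

```text
[0.41033836 0.33844262 0.        ]
t 1.2 pos [ 0.2582 -0.5692  0.2313] head 0.4258 F [ 0.13 -0.04  0.08] gap 0.999
[ 0.3314 -0.1452 -0.0887] [-0.   0.  24.4]
[ 0.4735 -0.4102 -0.0887] [-0.    0.   39.49]
[ 0.5134 -0.7637  0.1013] [-0.    0.   39.49]
```

Call:
carry_out(plan=[0.331,-0.145,-0.089,0,0,24,100,0.331,-0.145,-0.089,0,0,24,100,0.331,-0.145,-0.089,0,0,24,100,0.331,-0.145,-0.089,0,0,24,100,0.331,-0.145,-0.089,0,0,24,100,0.331,-0.145,-0.089,0,0,24,100,0.331,-0.145,-0.089,0,0,24,100,0.331,-0.145,-0.089,0,0,24,100,0.473,-0.41,-0.089,0,0,39.5,100,0.473,-0.41,-0.089,0,0,39.5,100,0.473,-0.41,-0.089,0,0,39.5,100,0.473,-0.41,-0.089,0,0,39.5,100])

```text
clock: 2.2
eef_pos: [0.4965, -0.1643, 0.3157]
tool_rot: [3.114, -0.415, 0.001]
ft_force: [0.4, 0.5, -0.5]
finger_gap: 1.0
```

Run:
```python
from h import *
plan([(.52,0,.32,-.2634),(.41034,.33844,.13,-.2634)])
```

```text
t 2.2 pos [ 0.4965 -0.1643  0.3157] head -0.265 F [ 0.42  0.46 -0.49] gap 1.0
[-0.0204 -0.1647 -0.0043] [-0.   -0.02 -0.09]
[-0.2149 -0.4626  0.1856] [-0.   -0.02 -0.09]
```

Call:
carry_out(plan=[-0.02,-0.165,-0.004,0,0,0,100,-0.02,-0.165,-0.004,0,0,0,100,-0.02,-0.165,-0.004,0,0,0,100,-0.215,-0.463,0.15,0,0,0,100,-0.215,-0.463,0.15,0,0,0,100,-0.215,-0.463,0.15,0,0,0,100,-0.215,-0.463,0.15,0,0,0,100,-0.215,-0.463,0.15,0,0,0,100,-0.215,-0.463,0.15,0,0,0,100,-0.215,-0.463,0.15,0,0,0,100,-0.215,-0.463,0.15,0,0,0,100,-0.215,-0.463,0.15,0,0,0,100])

```text
clock: 3.2
eef_pos: [0.4207, 0.2961, 0.1822]
tool_rot: [-3.114, 0.413, -0.001]
ft_force: [1.1, 0.6, 0.6]
finger_gap: 0.997
```

Call:
carry_out(plan=[0,0,0,0,0,0,100,0,0,0,0,0,0,100])

```text
clock: 3.37
eef_pos: [0.4198, 0.2959, 0.1817]
tool_rot: [3.114, -0.405, -0.003]
ft_force: [0.5, -0.9, 0.8]
finger_gap: 0.997
```

Run:
```python
from h import *
from bench import arm
p=arm.read_camera("wrist"); cv2.imwrite("pics/c.png",p["img"]); p["fish"]=1
print(p["origin"],p["attitude"])
W=[[.08,.02,.003],[.08,-.02,.003],[-.08,-.02,.032],[-.08,.02,.032]]
print(proj(tr([.4702,.3223,-.2634],W),p).round(1))
for d in arm.boxes_of("wedge",p): print(d)
plan([(.41034,.33844,.13,-.2634)])
```

```text
[0.48421823 0.27740229 0.32374293] [ 1.80572335 -2.34634633 -0.3141314 ]
[[204.1  62.9]
 [241.3  61.8]
 [240.3 214.8]
 [202.6 214.4]]
{'xyz': [0.6482, 0.5315, 0.0183], 'conf': 0.97}
{'xyz': [0.2889, 0.3553, 0.019], 'conf': 0.86}
{'xyz': [0.4583, 0.5101, 0.0155], 'conf': 0.65}
{'xyz': [0.4655, 0.3241, 0.0218], 'conf': 0.63}
t 3.47 pos [0.4216 0.2941 0.1828] head -0.2631 F [-0.36 -1.04  0.27] gap 1.0
[-0.0224 -0.0399  0.0528] [ 0.   -0.04  0.02]
```

View pics/c.png

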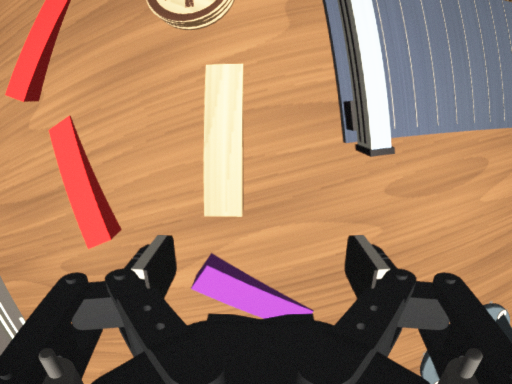

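The wrist picture shows the wooden wedge with its toe at (205..243,64) and its heel at (205..242,216), within 2 px of my prediction. The purple wedge at (250,290) is clear of the fingers. I'll refine the fit and go down.

Run:
```python
from h import *
from bench import arm
p=arm.read_camera("wrist"); p["fish"]=1
W=[[.08,.02,.003],[.08,-.02,.003],[-.08,-.02,.032],[-.08,.02,.032]]
x,r=fit([(p,W,np.array([(205,64),(243.5,64),(242.5,216.5),(204.5,216.5)]))],[.47,.32,-.26]); print(x,r)
g=tr([(x[0]+.4702)/2,(x[1]+.3223)/2,-.262],[[-.062,0,0]])[0]; print(g)
plan([(g[0],g[1],.06,-.262),(g[0],g[1],.004,-.262)])
```

```text
[ 0.46992111  0.319232   -0.26529534] [[ 0.9  1. ]
 [-0.6 -0.1]
 [-0.2 -0.2]
 [ 0.2 -0.5]]
[0.41017638 0.33682479 0.        ]
t 3.52 pos [0.422  0.2937 0.1831] head -0.2644 F [-0.15 -0.72  0.04] gap 0.999
[-0.0229 -0.0385  0.1231] [-0.02 -0.06 -0.14]
[-0.0229 -0.0385  0.1791] [-0.02 -0.06 -0.14]
```

Call:
carry_out(plan=[-0.023,-0.0385,0.06,0,0,0,100,-0.023,-0.0385,0.1,0,0,0,100,-0.023,-0.0385,0.13,0,0,0,100,-0.023,-0.0385,0.15,0,0,0,100,-0.023,-0.0385,0.165,0,0,0,100,-0.023,-0.0385,0.172,0,0,0,100,-0.023,-0.0385,0.172,0,0,0,100,-0.023,-0.0385,0.172,0,0,0,100])

```text
clock: 4.18
eef_pos: [0.4106, 0.337, 0.0115]
tool_rot: [-3.113, 0.416, -0.002]
ft_force: [-0.2, 0.4, -0.0]
finger_gap: 1.0
```

Run:
```python
from h import *
from bench import arm
p=arm.read_camera("wrist"); cv2.imwrite("pics/d.png",p["img"])
plan([(.4102,.3368,.004,-.2645)])
```

```text
t 4.23 pos [0.4108 0.3374 0.012 ] head -0.2652 F [ 0.74 -0.88 -0.22] gap 1.001
[-0.0004  0.0007  0.008 ] [-0.12 -0.13 -0.04]
```

View pics/d.png

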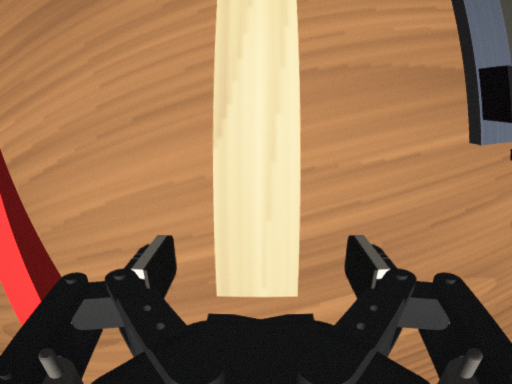

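The wedge is centred between the fingers: its sides are at columns 215 and 299, the fingers at 175 and 345, and the heel at row 296. I'll lower 8 mm and grip.

Call:
carry_out(plan=[0,0,0.004,0,0,0,100,0,0,0.008,0,0,0,100,0,0,0.008,0,0,0,20,0,0,0.008,0,0,0,20,0,0,0.008,0,0,0,20,0,0,0.008,0,0,0,20,0,0,0.008,0,0,0,20,0,0,0.008,0,0,0,20,0,0,0.008,0,0,0,20,0,0,0.008,0,0,0,20], newtons=40)

```text
clock: 5.07
eef_pos: [0.4093, 0.3377, 0.003]
tool_rot: [-3.114, 0.413, -0.001]
ft_force: [-0.5, -0.3, 5.1]
finger_gap: 0.459
```

Run:
```python
from h import *
# target line
yaw=-.1094
plan([(.46,.30,.16,-.2),(.46,.0,.16,yaw)])
```

```text
t 5.07 pos [0.4093 0.3377 0.003 ] head -0.2635 F [-0.53 -0.3   5.14] gap 0.459
[ 0.0589  0.0231 -0.157 ] [-0.03 -0.03 -3.64]
[ 0.137   0.3128 -0.1571] [-0.03 -0.03 -8.83]
```

Run:
```python
from h import *
plan([(.429,.036,.16,-.1094)])
```

```text
t 5.07 pos [0.4093 0.3377 0.003 ] head -0.2635 F [-0.53 -0.3   5.14] gap 0.459
[ 0.0977  0.2861 -0.1571] [-0.03 -0.03 -8.83]
```

Call:
carry_out(plan=[0,0,-0.03,0,0,0,20,0,0,-0.07,0,0,0,20,0.02,0,-0.11,0,0,0,20,0.04,0.02,-0.15,0,0,-4,20,0.097,0.287,-0.157,0,0,-8.8,20,0.097,0.287,-0.157,0,0,-8.8,20,0.097,0.287,-0.157,0,0,-8.8,20,0.097,0.287,-0.157,0,0,-8.8,20,0.097,0.287,-0.157,0,0,-8.8,20,0.097,0.287,-0.157,0,0,-8.8,20,0.097,0.287,-0.157,0,0,-8.8,20,0.097,0.287,-0.157,0,0,-8.8,20])

```text
clock: 6.07
eef_pos: [0.4283, 0.0307, 0.1596]
tool_rot: [3.135, -0.182, 0.001]
ft_force: [-0.0, -0.2, -0.2]
finger_gap: 0.464
```

Call:
carry_out(plan=[0,0,0,0,0,0,20,0,0,0,0,0,0,20,0,0,0,0,0,0,20])

```text
clock: 6.32
eef_pos: [0.4275, 0.0362, 0.1593]
tool_rot: [-3.137, 0.17, 0.001]
ft_force: [0.5, -0.6, -1.2]
finger_gap: 0.457
```

Run:
```python
from h import *
from bench import arm
for n in ["wrist","top","side"]:
    p=arm.read_camera(n); cv2.imwrite(f"pics/e_{n}.png",p["img"])
    if n=="wrist": print(repr(p["K"]),repr(p["origin"]),repr(p["attitude"]))
    for t in ["head","board_edge","wedge"]:
        for d in arm.boxes_of(t,p): print(n,t,d)
t=cv2.imread("pics/e_top.png");s=cv2.imread("pics/e_side.png")
cv2.imwrite("pics/e2.png",np.hstack([cv2.resize(t[85:225,220:350],(390,420),interpolation=cv2.INTER_CUBIC),cv2.resize(s[125:230,180:280],(400,420),interpolation=cv2.INTER_CUBIC)]))
plan([(.429,.036,.16,-.1094)])
```

```text
array([[297.31863964,   0.        , 260.11289448],
       [  0.        , 297.31863964, 191.50346152],
       [  0.        ,   0.        ,   1.        ]]) array([0.49361908, 0.02731907, 0.30136902]) array([ 1.96901019, -2.19508559, -0.29488206])
wrist board_edge {'xyz': [0.5904, -0.0605, 0.0415], 'conf': 0.81}
wrist wedge {'xyz': [0.3077, 0.3652, 0.0222], 'conf': 0.97}
wrist wedge {'xyz': [0.4789, 0.0271, 0.1791], 'conf': 0.63}
wrist wedge {'xyz': [0.5866, -0.0619, 0.0399], 'conf': 0.26}
top head {'xyz': [0.7068, 0.0114, 0.1747], 'conf': 0.58}
top head {'xyz': [0.6627, -0.0325, 0.0462], 'conf': 0.58}
top board_edge {'xyz': [0.6695, -0.0365, 0.0435], 'conf': 0.82}
top wedge {'xyz': [0.4673, 0.5136, 0.0186], 'conf': 0.77}
top wedge {'xyz': [0.5471, 0.0224, 0.1608], 'conf': 0.68}
top wedge {'xyz': [0.6653, 0.52, 0.0178], 'conf': 0.66}
top wedge {'xyz': [0.3125, 0.3808, 0.0312], 'conf': 0.43}
side head {'xyz': [0.6956, 0.0292, 0.1416], 'conf': 0.96}
side board_edge {'xyz': [0.6659, 0.0147, 0.0403], 'conf': 0.62}
side wedge {'xyz': [0.4558, 0.5193, 0.0131], 'conf': 0.94}
side wedge {'xyz': [0.27, 0.3462, 0.0113], 'conf': 0.89}
side wedge {'xyz': [0.6438, 0.535, 0.014], 'conf': 0.58}
side wedge {'xyz': [0.4823, 0.046, 0.166], 'conf': 0.52}
t 6.92 pos [0.428  0.0352 0.1596] head -0.11 F [-0.02 -0.91 -1.05] gap 0.464
[ 0.0009 -0.0009 -0.0004] [ 0.   -0.   -0.03]
```

View pics/e_wrist.png

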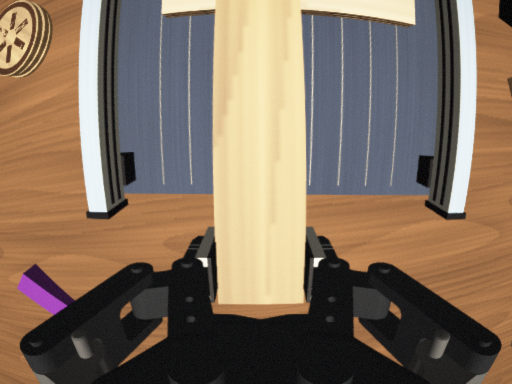

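View pics/e2.png

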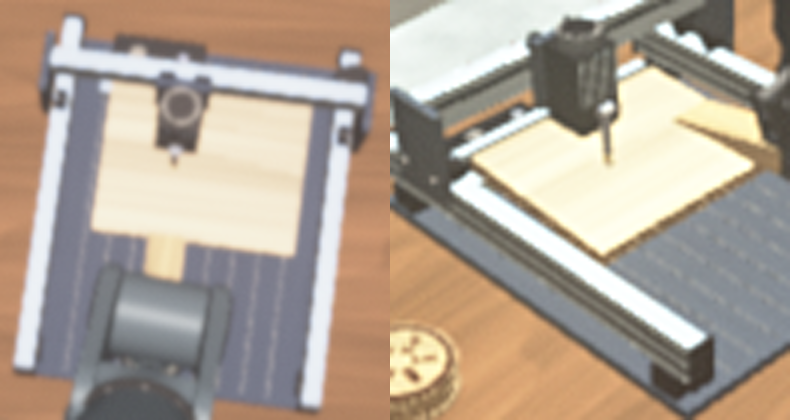

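```bash
python3 - <<'E'
from h import *
def ray(px,c,z):
    return least_squares(lambda q:(proj([q[0],q[1],z],c)-px).ravel(),[.65,0]).x
for z in (.046,.052):
    for c,px,n in ((TOP,(278,138.5),'top'),(SIDE,(234.5,165.5),'side')): print(n,z,ray(np.array(px),c,z).round(4))
p=dict(K=[[297.31863964,0,260.11289448],[0,297.31863964,191.50346152],[0,0,1]],origin=[0.49361908,0.02731907,0.30136902],attitude=[1.96901019,-2.19508559,-0.29488206],fish=1)
a=ray(np.array([130,194.5]),p,.012);b=ray(np.array([420,194]),p,.012);print('deck near edge',a,b,'yaw',np.arctan2(*(a-b))*-1)
# rail outer/inner near ends z=.077
for px in [(87,212),(126,202),(426,202),(466,212)]: print(ray(np.array(px),p,.077))
# groove lines directions at deck
for l in ([(160,0),(162,184)],[(190,20),(190,184)],[(369,20),(366,184)],[(395,20),(397,184)],[(340,20),(337,184)],[(311,20),(309,184)]):
    u,v=[ray(np.array(q,float),p,.012) for q in l]; print('groove yaw',np.arctan2(u[1]-v[1],u[0]-v[0]), v)
for px in [(163,14),(414,24)]: print('board corner',ray(np.array(px),p,.021))
# wedge axis from bottom edges/heel: 
W=[[-.08,.02,.1886],[-.08,-.02,.1886]]
print([ray(np.array(q),p,.1886) for q in [(218,303.5),(305,303.5)]])
E
cd pics; python3 -c "
import cv2
s=cv2.imread('e_side.png');t=cv2.imread('e_top.png')
import numpy as np
cv2.imwrite('e3.png',np.hstack([cv2.resize(t[110:160,255:305],(390,390),interpolation=cv2.INTER_CUBIC),cv2.resize(s[140:180,215:255],(400,390),interpolation=cv2.INTER_CUBIC)]))"
```

```text
top 0.046 [0.6835 0.0114]
side 0.046 [0.6824 0.0041]
top 0.052 [0.6819 0.0116]
side 0.052 [0.6764 0.0105]
deck near edge [0.42679944 0.17620265] [ 0.39258941 -0.14213824] yaw -0.10705268044282842
[0.43042353 0.19190722]
[0.43572537 0.14819687]
[ 0.40710754 -0.11097149]
[ 0.39086232 -0.16050609]
groove yaw -0.11045760732617703 [0.43399092 0.13645325]
groove yaw -0.12386821877289558 [0.43054815 0.10619995]
groove yaw -0.1047224065558576 [ 0.41099373 -0.0751792 ]
groove yaw -0.06521115424147558 [ 0.40725028 -0.11188746]
groove yaw -0.11014010227875083 [ 0.41429284 -0.04333931]
groove yaw -0.10972047026602853 [ 0.41736708 -0.01412472]
board corner [0.60572907 0.11022236]
board corner [ 0.57770172 -0.14098595]
[array([0.41118299, 0.05606802]), array([0.40672294, 0.01567602])]
```

View pics/e3.png

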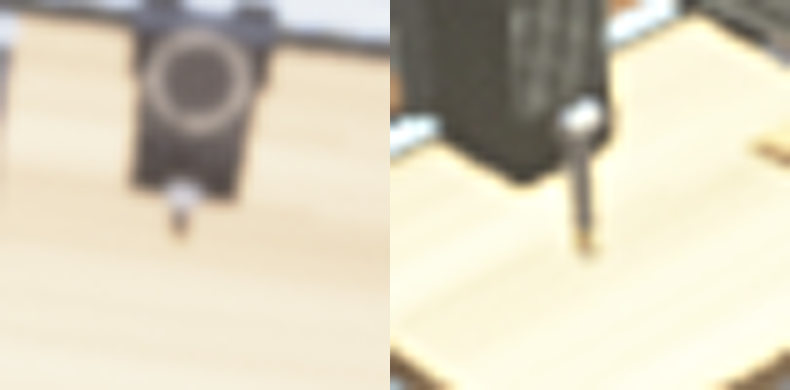

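The top view puts the gauge foot at (278,140) and the side view at (234.7,165.6), so it is at about (0.678, 0.0115). The wedge hangs straight in the grip and parallel to the deck grooves. I'll move onto the gauge line and lower.

Run:
```python
from h import *
gt=np.array([278.1,140.1]); gs=np.array([234.7,165.6])
r=least_squares(lambda q:np.r_[(proj(q,TOP)-gt).ravel(),(proj(q,SIDE)-gs).ravel()],[.68,.02,.06]); print('gauge',r.x,r.fun)
plan([(.4394,.0380,.05,-.109),(.4394,.038,.016,-.109)])
```

```text
gauge [0.6756943  0.01088089 0.05214976] [ 0.06622809  0.09939512 -0.12627115 -0.02335149]
t 6.92 pos [0.428  0.0352 0.1596] head -0.11 F [-0.02 -0.91 -1.05] gap 0.464
[ 0.011  -0.0041  0.1096] [ 0.   -0.   -0.06]
[ 0.011  -0.0041  0.1436] [ 0.   -0.   -0.06]
```

Call:
carry_out(plan=[0.011,-0.003,0.03,0,0,0,20,0.011,-0.003,0.065,0,0,0,20,0.011,-0.003,0.095,0,0,0,20,0.011,-0.003,0.115,0,0,0,20,0.011,-0.003,0.128,0,0,0,20,0.011,-0.003,0.136,0,0,0,20,0.011,-0.003,0.139,0,0,0,20,0.011,-0.003,0.139,0,0,0,20,0.011,-0.003,0.139,0,0,0,20])

```text
clock: 7.67
eef_pos: [0.4397, 0.0368, 0.0211]
tool_rot: [3.137, -0.173, 0.002]
ft_force: [-0.1, 0.5, -1.3]
finger_gap: 0.46
```

Run:
```python
from h import *
from bench import arm
p=arm.read_camera("side"); cv2.imwrite("pics/f.png",p["img"]); 
w=arm.read_camera("wrist"); cv2.imwrite("pics/f_w.png",w["img"]); t=arm.read_camera("top")
cv2.imwrite("pics/f2.png",np.hstack([cv2.resize(p["img"][130:230,200:320],(480,400),interpolation=cv2.INTER_CUBIC),cv2.resize(t["img"][120:220,240:320],(320,400),interpolation=cv2.INTER_CUBIC)]))
plan([(.4394,.0368,.0155,-.1094)])
```

```text
t 7.82 pos [0.4399 0.0368 0.0215] head -0.11 F [-0.36 -0.07 -1.53] gap 0.463
[-0.0005  0.0001  0.006 ] [ 0.01 -0.12 -0.03]
```

View pics/f2.png

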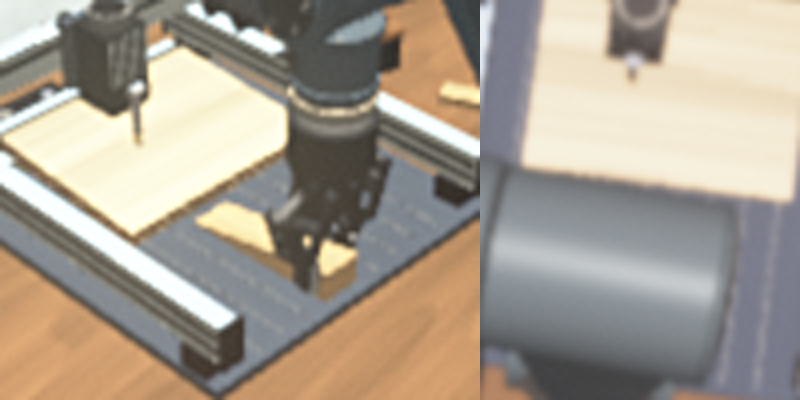

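View pics/f_w.png

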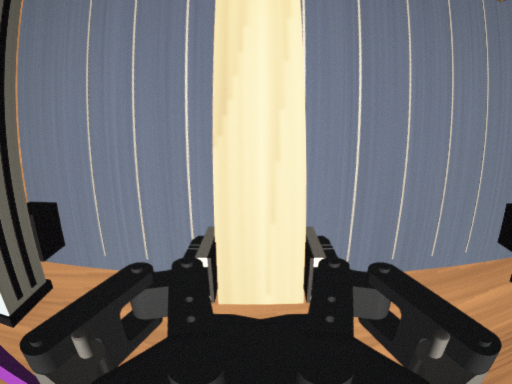

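The side view shows the wedge over the deck in line with the grooves, with its toe near (200,220) in the crop, just short of the board. I'll lower it the last few millimetres.

Call:
carry_out(plan=[0,0,0.002,0,0,0,20,0,0,0.004,0,0,0,20,0,0,0.005,0,0,0,20,0,0,0.0055,0,0,0,20,0,0,0.006,0,0,0,20,0,0,0.006,0,0,0,20])

```text
clock: 8.32
eef_pos: [0.4392, 0.0369, 0.015]
tool_rot: [3.137, -0.173, 0.0]
ft_force: [-0.1, -0.7, 5.2]
finger_gap: 0.461
```

Call:
carry_out(plan=[0.002,0,-0.0004,0,0,0,20,0.006,0,-0.0004,0,0,0,20,0.01,0,-0.0004,0,0,0,20,0.014,0,-0.0004,0,0,0,20,0.018,0,-0.0004,0,0,0,20,0.022,0,-0.0004,0,0,0,20,0.026,0,-0.0004,0,0,0,20,0.03,0,-0.0004,0,0,0,20,0.03,0,-0.0004,0,0,0,20])

```text
clock: 9.07
eef_pos: [0.471, 0.0333, 0.015]
tool_rot: [3.137, -0.173, 0.005]
ft_force: [0.8, 0.3, 1.4]
finger_gap: 0.457
```

Run:
```python
from h import *
from bench import arm
p=arm.read_camera("side"); w=arm.read_camera("wrist"); cv2.imwrite("pics/g_w.png",w["img"])
cv2.imwrite("pics/g.png",cv2.resize(p["img"][130:230,200:320],(720,600),interpolation=cv2.INTER_CUBIC))
plan([])
```

```text
t 9.17 pos [0.4708 0.0333 0.015 ] head -0.1101 F [ 0.94 -0.09 -0.4 ] gap 0.46
```

View pics/g.png

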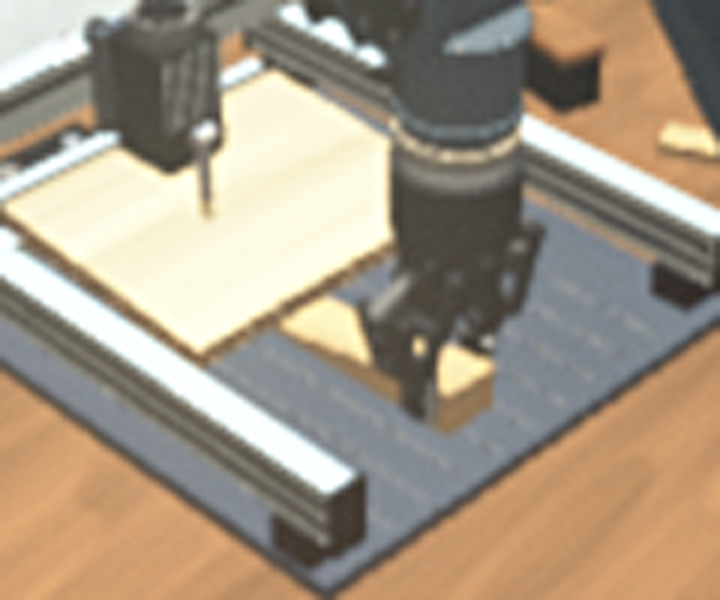

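View pics/g_w.png

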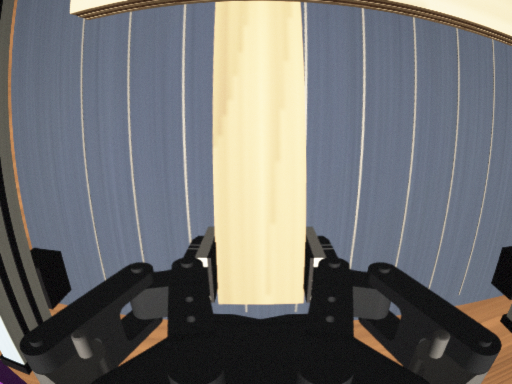

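The toe is now under the board's edge (crop (280,320)) and the wedge is straight. I'll release it, back off behind the heel and half-close the fingers to make a two-point pusher.

Call:
carry_out(plan=[0,0,0,0,0,0,75,0,0,0,0,0,0,75,0,0,0,0,0,0,75,0,0,0,0,0,0,75,0,0,-0.003,0,0,0,75,-0.015,0,-0.006,0,0,0,75,-0.035,0,-0.006,0,0,0,75,-0.05,0,-0.006,0,0,0,75,-0.05,0,-0.006,0,0,0,22,-0.05,0,-0.006,0,0,0,22,-0.05,0,-0.006,0,0,0,22,-0.05,0,-0.006,0,0,0,22])

```text
clock: 10.17
eef_pos: [0.4215, 0.0387, 0.0211]
tool_rot: [3.136, -0.173, 0.005]
ft_force: [-0.1, -0.0, -0.4]
finger_gap: 0.217
```

Run:
```python
from h import *
from bench import arm
w=arm.read_camera("wrist"); cv2.imwrite("pics/i_w.png",w["img"]);p=arm.read_camera("side")
cv2.imwrite("pics/i.png",cv2.resize(p["img"][130:230,200:320],(720,600),interpolation=cv2.INTER_CUBIC))
for d in arm.boxes_of("wedge",p): print(d)
F=[arm.state()["ft_force"]]
plan([])
```

```text
{'xyz': [0.4552, 0.5196, 0.0153], 'conf': 0.93}
{'xyz': [0.5203, 0.0473, 0.0238], 'conf': 0.87}
{'xyz': [0.6429, 0.5355, 0.0166], 'conf': 0.74}
{'xyz': [0.2734, 0.3486, 0.0103], 'conf': 0.69}
{'xyz': [0.5987, 0.0767, 0.0475], 'conf': 0.16}
t 10.32 pos [0.4205 0.0389 0.021 ] head -0.1101 F [-0.08  0.09 -0.38] gap 0.218
```

View pics/i_w.png

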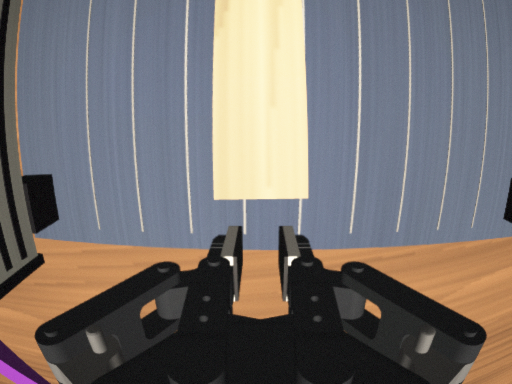

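View pics/i.png

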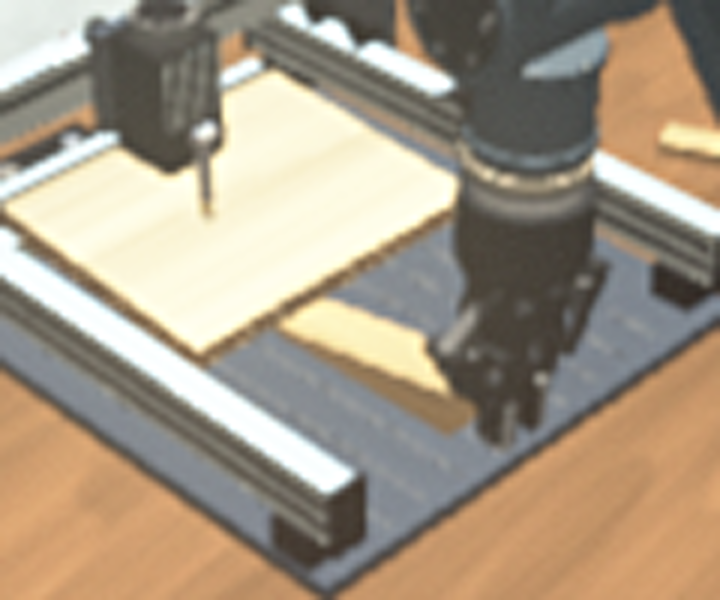

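Call:
carry_out(plan=[0.008,0,0,0,0,0,22,0.015,0,0,0,0,0,22,0.019,0,0,0,0,0,22,0.022,0,0,0,0,0,22,0.025,0,0,0,0,0,22,0.028,0,0,0,0,0,22,0.03,0,0,0,0,0,22,0.03,0,0,0,0,0,22])

```text
clock: 10.98
eef_pos: [0.4498, 0.0357, 0.021]
tool_rot: [3.137, -0.173, 0.001]
ft_force: [0.0, -0.6, -0.3]
finger_gap: 0.22
```

Call:
carry_out(plan=[0.002,0,0,0,0,0,22,0.004,0,0,0,0,0,22,0.006,0,0,0,0,0,22,0.008,0,0,0,0,0,22,0.01,0,0,0,0,0,22])

```text
clock: 11.4
eef_pos: [0.4549, 0.0355, 0.0209]
tool_rot: [-3.136, 0.172, 0.014]
ft_force: [-7.2, 0.7, 6.4]
finger_gap: 0.217
```

Call:
carry_out(plan=[0.002,0,0,0,0,0,22,0.004,0,0,0,0,0,22,0.006,0,0,0,0,0,22,0.008,0,0,0,0,0,22,0.01,0,0,0,0,0,22])

```text
clock: 11.82
eef_pos: [0.4636, 0.0347, 0.0209]
tool_rot: [-3.136, 0.172, 0.018]
ft_force: [-8.8, 1.2, 6.3]
finger_gap: 0.221
```

Run:
```python
from h import *
from bench import arm
w=arm.read_camera("wrist"); cv2.imwrite("pics/j_w.png",w["img"]);p=arm.read_camera("side")
cv2.imwrite("pics/j.png",cv2.resize(p["img"][150:220,230:310],(720,600),interpolation=cv2.INTER_CUBIC))
plan([]); print(arm.state()["moment"])
```

```text
t 11.92 pos [0.4644 0.0345 0.0209] head -0.1097 F [-8.04  0.65  5.31] gap 0.22
[0.09834635 1.08050442 0.02542858]
```

View pics/j_w.png

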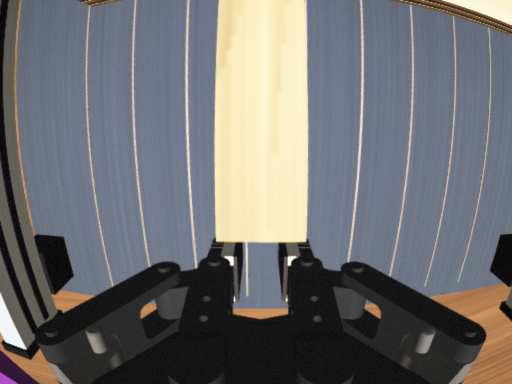

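View pics/j.png

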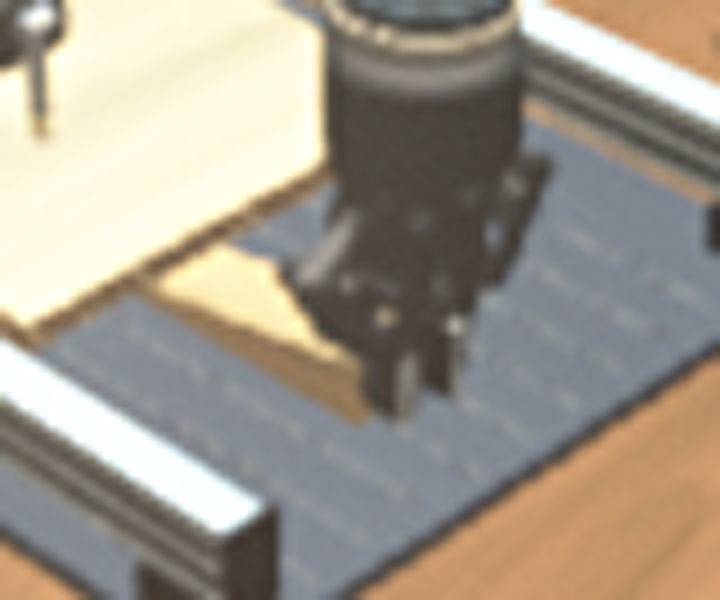

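The wedge is square to the pusher, with its heel at row 242 and its sides at columns 215 and 307, and its toe is well under the board. The fingers load it down by about 5 N through compliance, so I'll raise the tool slightly while pushing.

Call:
carry_out(plan=[0.002,0,-0.0003,0,0,0,22,0.004,0,-0.0006,0,0,0,22,0.006,0,-0.0006,0,0,0,22,0.006,0,-0.0006,0,0,0,22])

```text
clock: 12.25
eef_pos: [0.4746, 0.0331, 0.0213]
tool_rot: [-3.137, 0.173, 0.002]
ft_force: [-3.7, 0.3, -0.4]
finger_gap: 0.219
```

Run:
```python
from h import *
from bench import arm
plan([])
print(R.from_rotvec(arm.state()["tool_rot"]).as_matrix().round(4))
```

```text
t 12.25 pos [0.4746 0.0331 0.0213] head -0.1099 F [-3.74  0.26 -0.44] gap 0.219
[[ 9.940e-01 -1.097e-01 -1.500e-03]
 [-1.097e-01 -9.940e-01  2.000e-04]
 [-1.500e-03 -1.000e-04 -1.000e+00]]
```

Call:
carry_out(plan=[0.001,0,0,0,0,0,22,0.002,0,0,0,0,0,22,0.003,0,0,0,0,0,22,0.004,0,0,0,0,0,22])

```text
clock: 12.58
eef_pos: [0.479, 0.0325, 0.0215]
tool_rot: [-3.137, 0.173, 0.001]
ft_force: [-4.0, -0.0, -1.2]
finger_gap: 0.224
```

Call:
carry_out(plan=[0.001,0,0,0,0,0,22,0.002,0,0,0,0,0,22,0.003,0,0,0,0,0,22,0.004,0,0,0,0,0,22])

```text
clock: 12.92
eef_pos: [0.4831, 0.032, 0.0216]
tool_rot: [3.137, -0.173, 0.0]
ft_force: [-2.8, 0.1, -1.5]
finger_gap: 0.218
```

Call:
carry_out(plan=[0.001,0,0,0,0,0,22,0.002,0,0,0,0,0,22,0.003,0,0,0,0,0,22])

```text
clock: 13.17
eef_pos: [0.486, 0.0317, 0.0216]
tool_rot: [-3.137, 0.173, 0.0]
ft_force: [-3.7, 0.3, -1.8]
finger_gap: 0.219
```

Call:
carry_out(plan=[0.0007,0,0.0001,0,0,0,22,0.0014,0,0.0002,0,0,0,22,0.002,0,0.0002,0,0,0,22])

```text
clock: 13.42
eef_pos: [0.488, 0.0315, 0.0214]
tool_rot: [-3.137, 0.173, -0.0]
ft_force: [-4.1, 1.1, -2.1]
finger_gap: 0.222
```

Call:
carry_out(plan=[0.0007,0,0,0,0,0,22,0.0014,0,0,0,0,0,22,0.002,0,0,0,0,0,22])

```text
clock: 13.67
eef_pos: [0.49, 0.0313, 0.0214]
tool_rot: [3.137, -0.173, 0.0]
ft_force: [-3.5, 0.5, -1.9]
finger_gap: 0.221
```

Call:
carry_out(plan=[0.0007,0,0,0,0,0,22,0.0014,0,0,0,0,0,22,0.002,0,0,0,0,0,22])

```text
clock: 13.92
eef_pos: [0.492, 0.0311, 0.0214]
tool_rot: [3.137, -0.173, 0.0]
ft_force: [-4.3, 0.1, -1.2]
finger_gap: 0.22
```

Run:
```python
from h import *
from bench import arm
w=arm.read_camera("wrist"); cv2.imwrite("pics/k_w.png",w["img"]);p=arm.read_camera("side")
cv2.imwrite("pics/k.png",cv2.resize(p["img"][150:220,210:290],(720,600),interpolation=cv2.INTER_CUBIC))
plan([])
```

```text
t 14.02 pos [0.4922 0.031  0.0214] head -0.1101 F [-1.94 -0.57 -0.81] gap 0.221
```

View pics/k.png

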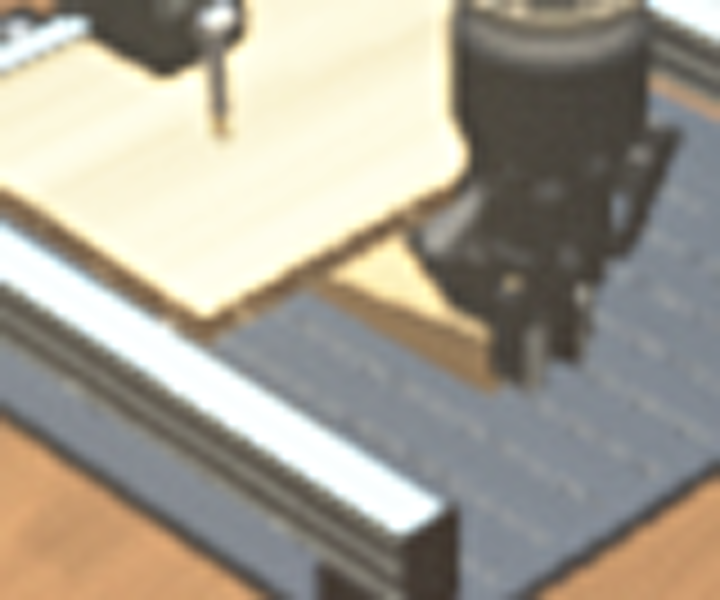

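View pics/k_w.png

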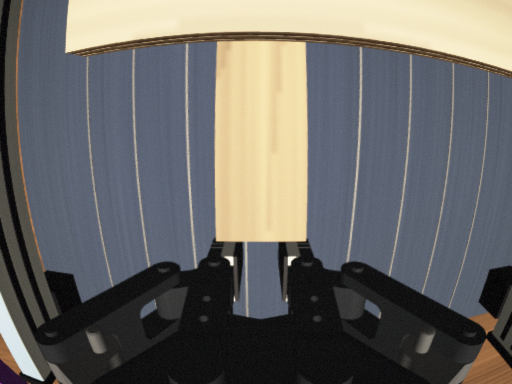

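The board is rising on the wedge: its edge crosses the wedge at row 42 in the wrist view and the heel is at row 242. The wedge is still straight and the push is steady at about 4 N. I'll continue in small steps.

Call:
carry_out(plan=[0.0007,0,0,0,0,0,22,0.0014,0,0,0,0,0,22,0.002,0,0,0,0,0,22])

```text
clock: 14.27
eef_pos: [0.4939, 0.0308, 0.0214]
tool_rot: [3.137, -0.173, -0.0]
ft_force: [-4.0, 0.0, -1.4]
finger_gap: 0.222
```

Call:
carry_out(plan=[0.0007,0,0,0,0,0,22,0.0014,0,0,0,0,0,22,0.002,0,0,0,0,0,22])

```text
clock: 14.52
eef_pos: [0.496, 0.0306, 0.0214]
tool_rot: [3.137, -0.173, 0.0]
ft_force: [-4.2, 0.7, -1.2]
finger_gap: 0.216
```

Call:
carry_out(plan=[0.0007,0,0,0,0,0,22,0.0014,0,0,0,0,0,22,0.002,0,0,0,0,0,22])

```text
clock: 14.77
eef_pos: [0.498, 0.0304, 0.0214]
tool_rot: [3.137, -0.173, 0.0]
ft_force: [-3.6, 0.1, -1.9]
finger_gap: 0.222
```

Run:
```python
from h import *
from bench import arm
p=dict(arm.read_camera("wrist"));cv2.imwrite("pics/l_w.png",p["img"]); p["fish"]=1
s=arm.read_camera("side"); cv2.imwrite("pics/l_s.png",s["img"])
plan([])
st=arm.state()["eef_pos"]
# predicted pixel of heel top & of wedge-axis points at each toe distance d (top surface)
for hx in (.011,):
    d=np.array([(60),70,80,90,100,110,160])/1e3
    z=.012+.003+.18125*d
    a=-.1097
    X=st[0]+(hx+.160-d)*np.cos(a); Y=st[1]+(hx+.160-d)*np.sin(a)
    print(np.c_[d*1e3,proj(np.c_[X,Y,z],p)].round(1))
cv2.imwrite("pics/l2.png",np.hstack([cv2.resize(p["img"][20:110,200:320],(400,300),interpolation=cv2.INTER_CUBIC),cv2.resize(s["img"][150:190,210:260],(375,300),interpolation=cv2.INTER_CUBIC)]))
```

```text
t 14.87 pos [0.4982 0.0304 0.0214] head -0.11 F [-3.47  0.3  -2.42] gap 0.221
[[ 60.  256.4  19.1]
 [ 70.  256.3  38.1]
 [ 80.  256.2  58.3]
 [ 90.  256.2  79.6]
 [100.  256.1 101.8]
 [110.  256.1 124.8]
 [160.  256.3 241.3]]
```

View pics/l2.png

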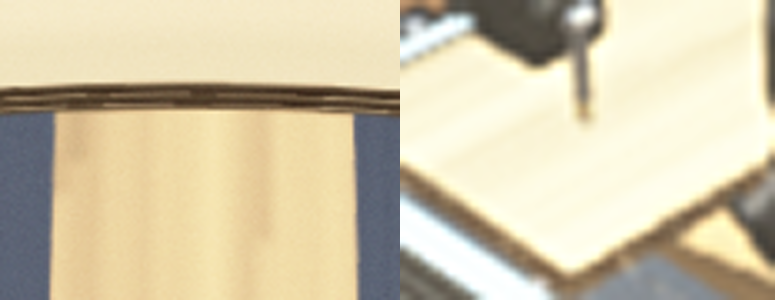

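The wrist view gives the insertion directly: the board edge crosses the wedge at row 53, which is about 77 mm from the toe. There's no contact with the gauge yet, so I'll continue.

Call:
carry_out(plan=[0.0007,0,0,0,0,0,22,0.0014,0,0,0,0,0,22,0.002,0,0,0,0,0,22])

```text
clock: 15.12
eef_pos: [0.4997, 0.0302, 0.0213]
tool_rot: [-3.137, 0.173, 0.001]
ft_force: [-5.3, 0.7, -1.9]
finger_gap: 0.222
```

Call:
carry_out(plan=[0.0007,0,0,0,0,0,22,0.0014,0,0,0,0,0,22,0.002,0,0,0,0,0,22])

```text
clock: 15.37
eef_pos: [0.5014, 0.0301, 0.0213]
tool_rot: [-3.137, 0.173, 0.002]
ft_force: [-4.4, 0.4, -2.4]
finger_gap: 0.219
```

Call:
carry_out(plan=[0.0007,0,0,0,0,0,22,0.0014,0,0,0,0,0,22,0.002,0,0,0,0,0,22])

```text
clock: 15.62
eef_pos: [0.5029, 0.0299, 0.0212]
tool_rot: [-3.137, 0.173, 0.003]
ft_force: [-5.7, 0.8, -2.1]
finger_gap: 0.219
```

The force is climbing, the advance is lagging and the tilt is growing, so the gauge may have been met. I'll stop and measure.

Run:
```python
from h import *
from bench import arm
for i in range(6):
    s=arm.read_camera(["side","wrist","top"][i%3]); st=arm.state(); print(st["eef_pos"].round(4),st["ft_force"].round(2),st["tool_rot"].round(4),st["moment"].round(3))
    if i==0: a=s["img"]
    if i==1: b=s["img"]
cv2.imwrite("pics/m2.png",np.hstack([cv2.resize(b[20:110,200:320],(400,300),interpolation=cv2.INTER_CUBIC),cv2.resize(a[150:190,210:260],(375,300),interpolation=cv2.INTER_CUBIC)]))
```

```text
[0.503  0.0299 0.0212] [-4.56 -0.02 -2.1 ] [-3.1366  0.1726  0.0032] [ 0.139  0.853 -0.014]
[0.503  0.0299 0.0212] [-4.23  1.09 -2.98] [-3.1366e+00  1.7270e-01  3.1000e-03] [ 0.094  0.823 -0.005]
[0.503  0.0299 0.0212] [-5.75  0.64 -2.61] [-3.1367e+00  1.7260e-01  3.1000e-03] [0.12  0.834 0.017]
[0.503  0.0299 0.0212] [-5.62  0.64 -2.59] [-3.1366e+00  1.7270e-01  3.0000e-03] [ 0.104  0.811 -0.015]
[0.503  0.0299 0.0212] [-4.73 -0.02 -2.25] [-3.1367e+00  1.7260e-01  2.9000e-03] [0.052 0.823 0.006]
[0.503  0.0299 0.0212] [-4.61  0.55 -2.46] [-3.1366e+00  1.7260e-01  3.0000e-03] [0.116 0.863 0.068]
```

View pics/m2.png

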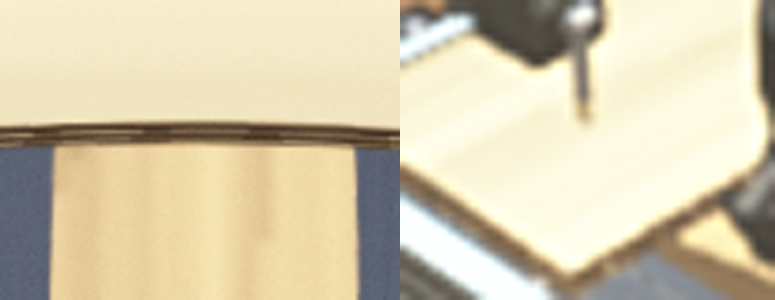

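Call:
carry_out(plan=[0.0005,0,0,0,0,0,22,0.001,0,0,0,0,0,22,0.001,0,0,0,0,0,22])

```text
clock: 16.17
eef_pos: [0.5036, 0.0299, 0.0211]
tool_rot: [-3.137, 0.173, 0.004]
ft_force: [-5.2, 1.0, -1.9]
finger_gap: 0.224
```

```bash
cat > m.py <<'E'
from h import *
from bench import arm
L=[]
for i in range(6):
    s=arm.read_camera("side"); st=arm.state(); L.append(np.r_[st["eef_pos"],st["ft_force"],st["moment"][1],R.from_rotvec(st["tool_rot"]).as_matrix()[:2,2]])
print(st["clock"],np.mean(L,0).round(4))
E
python3 m.py
```

```text
16.4667 [ 5.0360e-01  2.9900e-02  2.1100e-02 -5.6457e+00  4.7800e-01 -2.4603e+00
  8.8280e-01 -2.7000e-03  4.0000e-04]
```

Call:
carry_out(plan=[0.0003,0,0,0,0,0,22,0.0006,0,0,0,0,0,22,0.0006,0,0,0,0,0,22])

```text
clock: 16.72
eef_pos: [0.5038, 0.0299, 0.0211]
tool_rot: [-3.136, 0.173, 0.006]
ft_force: [-5.7, 0.7, -2.3]
finger_gap: 0.226
```

```bash
python3 m.py
python3 - <<'E'
from h import *
from bench import arm
w=arm.read_camera("wrist");cv2.imwrite("pics/n_w.png",w["img"])
cv2.imwrite("pics/n2.png",cv2.resize(w["img"][0:100,150:370],(792,360),interpolation=cv2.INTER_CUBIC))
E
```

```text
17.0167 [ 5.0380e-01  2.9900e-02  2.1100e-02 -6.1771e+00  5.4910e-01 -2.7053e+00
  9.1980e-01 -3.5000e-03  5.0000e-04]
```

View pics/n2.png

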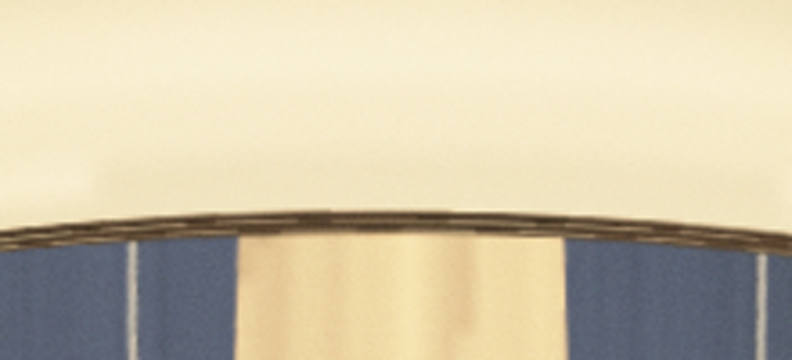

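The board now bears on something stiff: the last 0.6 mm commanded moved the tool only 0.2 mm, and the push rose from about 3.9 to 6.2 N. However, the −2.7 N vertical force suggests the fingers carry the heel slightly off the deck. I'll set it down before judging the load.

Call:
carry_out(plan=[0,0,0.0002,0,0,0,22,0,0,0.0003,0,0,0,22,0,0,0.0003,0,0,0,22])

```text
clock: 17.32
eef_pos: [0.5039, 0.0299, 0.021]
tool_rot: [-3.136, 0.173, 0.005]
ft_force: [-6.2, 0.9, 0.0]
finger_gap: 0.218
```

```bash
python3 m.py
```

```text
17.6167 [ 5.0380e-01  2.9900e-02  2.1000e-02 -6.3417e+00  6.5330e-01 -1.6100e-01
  9.8000e-01 -3.3000e-03  5.0000e-04]
```

Call:
carry_out(plan=[-0.001,0,0,0,0,0,22,-0.003,0,0,0,0,0,22,-0.008,0,0,0,0,0,22,-0.02,0,0,0,0,0,22,-0.035,0,0,0,0,0,22,-0.05,0,0,0,0,0,22,-0.06,0,0,0,0,0,22,-0.06,0,0,0,0,0,22])

```text
clock: 18.28
eef_pos: [0.4446, 0.0364, 0.0214]
tool_rot: [-3.137, 0.173, 0.0]
ft_force: [-1.4, 0.3, 0.7]
finger_gap: 0.219
```

```bash
python3 m.py
python3 - <<'E'
from h import *
from bench import arm
w=arm.read_camera("wrist");cv2.imwrite("pics/o_w.png",w["img"])
s=arm.read_camera("side")["img"];t=arm.read_camera("top")["img"]
cv2.imwrite("pics/o2.png",np.hstack([cv2.resize(s[140:215,205:290],(453,400),interpolation=cv2.INTER_CUBIC),cv2.resize(t[110:210,240:320],(320,400),interpolation=cv2.INTER_CUBIC)]))
E
```

```text
18.5833 [ 0.4476  0.0358  0.0213  0.0622 -0.4066  0.0111 -0.0135  0.0033 -0.0006]
```

View pics/o2.png

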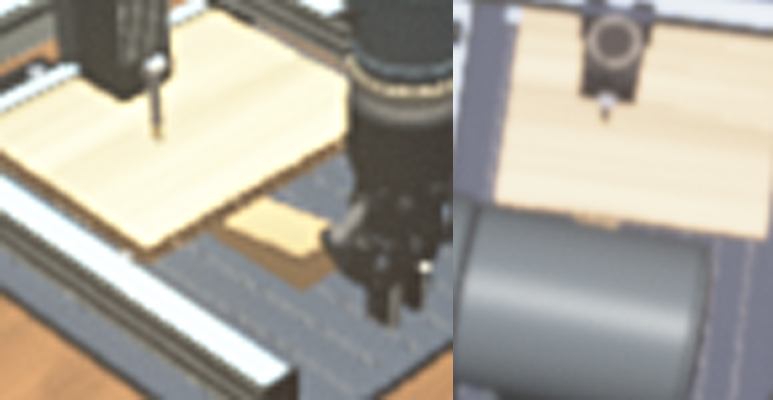

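View pics/o_w.png

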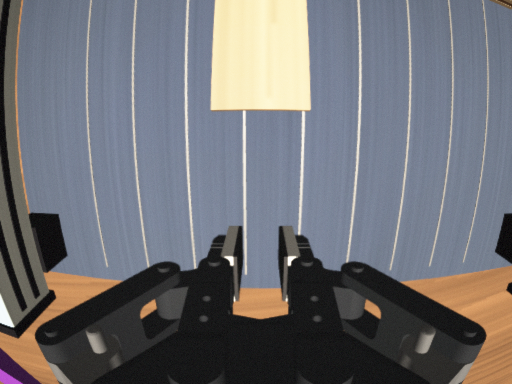

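Call:
carry_out(plan=[0,0,-0.04,0,0,0,22,0,0,-0.08,0,0,0,22,0,0,-0.12,0,0,0,22,0,0,-0.16,0,0,0,22,0,-0.04,-0.2,0,0,0,22,0,-0.28,-0.2,0,0,0,22,0,-0.28,-0.2,0,0,0,22,0,-0.28,-0.2,0,0,0,22,0,-0.28,-0.2,0,0,0,22,0,-0.28,-0.2,0,0,0,22,0,-0.28,-0.2,0,0,0,22,0,-0.28,-0.2,0,0,0,22])

```text
clock: 19.73
eef_pos: [0.4775, 0.3215, 0.2217]
tool_rot: [-3.132, 0.164, -0.006]
ft_force: [0.6, 0.0, 0.3]
finger_gap: 0.217
```

Run:
```python
from h import *
from bench import arm
t=arm.read_camera("top")["img"]; s=arm.read_camera("side")["img"]
cv2.imwrite("pics/p_t.png",t);cv2.imwrite("pics/p_s.png",s)
cv2.imwrite("pics/p2.png",cv2.resize(t[105:225,220:340],(600,600),interpolation=cv2.INTER_CUBIC))
cv2.imwrite("pics/p3.png",cv2.resize(s[130:220,200:310],(733,600),interpolation=cv2.INTER_CUBIC))
plan([])
```

```text
t 19.83 pos [0.476  0.3159 0.2207] head -0.1064 F [ 0.6  -0.58  0.31] gap 0.219
```

View pics/p2.png

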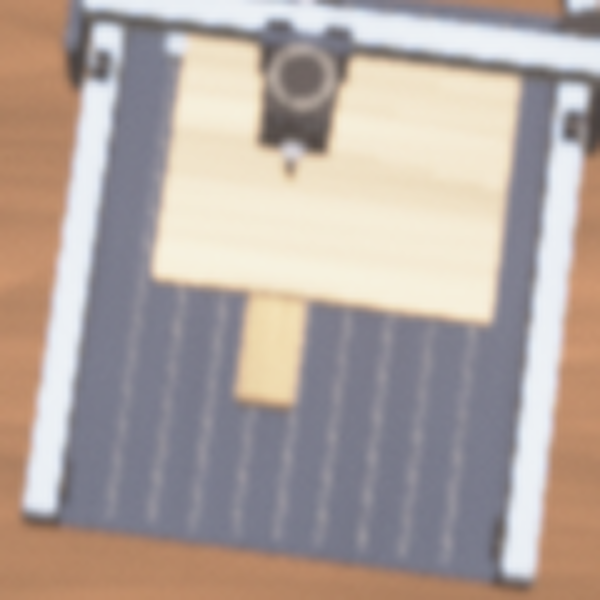

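View pics/p3.png

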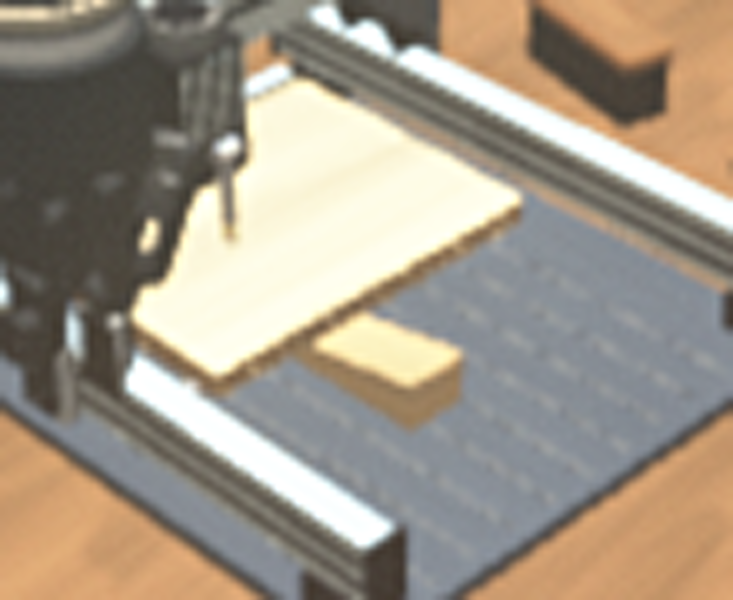

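Run:
```python
from h import *
f=lambda P:crop(P,5,(220,105))
def ray(px,c,z): return least_squares(lambda q:(proj([q[0],q[1],z],c)-px).ravel(),[.6,0]).x
m=lambda d:.015+.18125*d
h=[ray(q,TOP,.044) for q in f([(236,401),(297,407)])]; e=[ray(q,TOP,m(.083)) for q in f([(248,293),(306,299)])]
hm,em=np.mean(h,0),np.mean(e,0); d=em-hm
print("heel",hm,"edge",em,"exposed",np.hypot(*d),"yaw",np.arctan2(d[1],d[0]))
u=np.array([np.cos(-.1095),np.sin(-.1095)]); 
for px in ([289.5,172],[290.5,172]):
    g=ray(f([px])[0],TOP,.051); 
    for o in (hm,em): print("gauge",g,"lateral of gauge from wedge line",(-u[1]*(g-o)[0]+u[0]*(g-o)[1])*1e3)
s=lambda P:(np.array(P)+.5)/6.66-.5+np.array([200,130])
hs=[ray(q,SIDE,.044) for q in s([(410,388),(464,355)])]; print("side heel",np.mean(hs,0))
g=ray(s([(231,238)])[0],SIDE,.0515);o=np.mean(hs,0);print("side gauge",g,(-u[1]*(g-o)[0]+u[0]*(g-o)[1])*1e3)
```

```text
heel [0.51413462 0.02688788] edge [0.59470943 0.02028693] exposed 0.08084473753052139 yaw -0.08174078754349617
gauge [0.68033862 0.0132687 ] lateral of gauge from wedge line 4.6253719095856045
gauge [0.68033862 0.0132687 ] lateral of gauge from wedge line 2.381473871930061
gauge [0.68035137 0.01255878] lateral of gauge from wedge line 3.9211025474258956
gauge [0.68035137 0.01255878] lateral of gauge from wedge line 1.6772045097703498
side heel [0.51497484 0.02793769]
side gauge [0.67847819 0.00958148] -0.37840707739747803
```

The top view shows the wedge straight under the board: its line passes within about 2 mm of the gauge, heel at (266,404), foot at (290,172). It holds the board with about 79–81 mm under the edge. I'll re-press once with the heel flat on the deck, up to about 7 N at most, which bounds the gauge load near 3–4 N and confirms the wedge is firm.

Run:
```python
from h import *
plan([(.447,.0359,.2207,-.11),(.447,.0359,.0214,-.11)])
```

```text
t 19.83 pos [0.476  0.3159 0.2207] head -0.1064 F [ 0.6  -0.58  0.31] gap 0.219
[9.000e-04 2.815e-01 1.000e-04] [0.03 0.02 0.21]
[0.001  0.2814 0.1994] [0.03 0.02 0.21]
```

Call:
carry_out(plan=[0,0.28,0,0,0,0,22,0,0.28,0,0,0,0,22,0,0.28,0,0,0,0,22,0,0.28,0,0,0,0,22,0,0.28,0,0,0,0,22,0,0.28,0,0,0,0,22,0,0.28,0,0,0,0,22,0,0.28,0.04,0,0,0,22,0,0.28,0.08,0,0,0,22,0,0.28,0.12,0,0,0,22,0,0.28,0.15,0,0,0,22,0,0.28,0.17,0,0,0,22])

```text
clock: 20.83
eef_pos: [0.4431, 0.0348, 0.0488]
tool_rot: [-3.136, 0.177, 0.008]
ft_force: [0.3, 0.3, -0.2]
finger_gap: 0.217
```

Call:
carry_out(plan=[0,0,0.015,0,0,0,22,0,0,0.025,0,0,0,22,0,0,0.0297,0,0,0,22,0.01,0,0.0297,0,0,0,22,0.025,0,0.0297,0,0,0,22,0.04,0,0.0297,0,0,0,22,0.05,0,0.0297,0,0,0,22,0.05,0,0.0297,0,0,0,22,0.05,0,0.0297,0,0,0,22])

```text
clock: 21.58
eef_pos: [0.496, 0.0303, 0.0221]
tool_rot: [3.137, -0.173, 0.002]
ft_force: [-1.3, 0.2, 0.1]
finger_gap: 0.218
```

```bash
python3 m.py
```

```text
21.8833 [ 4.944e-01  3.080e-02  2.160e-02 -1.827e-01 -1.924e-01 -4.202e-01
 -5.000e-04 -1.400e-03  2.000e-04]
```

Call:
carry_out(plan=[0.004,0,0,0,0,0,22,0.007,0,0,0,0,0,22,0.0085,0,0,0,0,0,22,0.0095,0,0,0,0,0,22,0.0095,0,0,0,0,0,22])

```text
clock: 22.3
eef_pos: [0.5037, 0.0299, 0.0212]
tool_rot: [-3.137, 0.172, 0.004]
ft_force: [-3.2, 0.6, 0.7]
finger_gap: 0.217
```

```bash
python3 m.py
```

```text
22.6 [ 5.0380e-01  2.9800e-02  2.1300e-02 -3.9392e+00  2.4740e-01  1.8885e+00
  5.6900e-01 -2.3000e-03  3.0000e-04]
```

Call:
carry_out(plan=[0.0005,0,-0.0001,0,0,0,22,0.001,0,-0.0002,0,0,0,22,0.001,0,-0.0002,0,0,0,22])

```text
clock: 22.85
eef_pos: [0.5038, 0.0299, 0.0213]
tool_rot: [-3.136, 0.172, 0.007]
ft_force: [-5.8, -0.5, 1.1]
finger_gap: 0.225
```

```bash
python3 m.py
```

```text
23.15 [ 5.0380e-01  2.9900e-02  2.1300e-02 -6.1134e+00 -3.0920e-01  2.3869e+00
  9.0150e-01 -4.5000e-03  6.0000e-04]
```

Call:
carry_out(plan=[0.0002,0,-0.0001,0,0,0,22,0.0004,0,-0.0003,0,0,0,22,0.0004,0,-0.0003,0,0,0,22])

```text
clock: 23.4
eef_pos: [0.5038, 0.0299, 0.0214]
tool_rot: [-3.136, 0.172, 0.009]
ft_force: [-6.4, 0.7, 0.5]
finger_gap: 0.218
```

```bash
python3 m.py
```

```text
23.7 [ 5.0380e-01  2.9900e-02  2.1400e-02 -5.8361e+00  1.7770e-01  7.4320e-01
  9.2970e-01 -5.4000e-03  8.0000e-04]
```

Call:
carry_out(plan=[0.0003,0,0,0,0,0,22,0.0006,0,-0.0001,0,0,0,22,0.0006,0,-0.0001,0,0,0,22])

```text
clock: 23.95
eef_pos: [0.5038, 0.0299, 0.0214]
tool_rot: [-3.136, 0.172, 0.011]
ft_force: [-7.4, -0.4, 0.9]
finger_gap: 0.222
```

```bash
python3 m.py
```

```text
24.25 [ 5.0380e-01  2.9900e-02  2.1400e-02 -7.0132e+00 -4.2810e-01  9.1500e-01
  1.0405e+00 -6.7000e-03  9.0000e-04]
```

Pressed to 7 N with the heel flat on the deck, the wedge did not move at all. It stayed at 0.5038, and steady sliding took only about 4 N. So the board bears on the gauge, and the estimate is roughly 1.5–3.8 N. I'll stop here, withdraw and check.

Call:
carry_out(plan=[-0.001,0,0,0,0,0,22,-0.003,0,0,0,0,0,22,-0.01,0,0,0,0,0,22,-0.025,0,0,0,0,0,22,-0.045,0,-0.005,0,0,0,22,-0.06,0,-0.02,0,0,0,22,-0.06,0,-0.06,0,0,0,22,-0.06,0,-0.1,0,0,0,22,-0.06,0,-0.14,0,0,0,22,-0.06,0,-0.18,0,0,0,22,-0.06,0,-0.22,0,0,0,22,-0.06,-0.04,-0.23,0,0,0,22])

```text
clock: 25.25
eef_pos: [0.4577, 0.071, 0.259]
tool_rot: [3.133, -0.184, 0.029]
ft_force: [2.2, 0.3, -0.4]
finger_gap: 0.22
```

Call:
carry_out(plan=[0,0.25,0,0,0,0,22,0,0.25,0,0,0,0,22,0,0.25,0,0,0,0,22,0,0.25,0,0,0,0,22,0,0.25,0,0,0,0,22,0,0.25,0,0,0,0,22,0,0.25,0,0,0,0,22,0,0.25,0,0,0,0,22])

```text
clock: 25.92
eef_pos: [0.4252, -0.1759, 0.2525]
tool_rot: [3.134, -0.181, 0.006]
ft_force: [-0.2, 0.1, 0.7]
finger_gap: 0.218
```

Run:
```python
from h import *
from bench import arm
t=arm.read_camera("top")["img"]; s=arm.read_camera("side")["img"]
a=cv2.resize(t[105:225,220:340],(400,400),interpolation=cv2.INTER_CUBIC)
b=cv2.resize(s[135:215,200:280],(400,400),interpolation=cv2.INTER_CUBIC)
cv2.imwrite("pics/q.png",np.hstack([a,b])); cv2.imwrite("pics/q_t.png",t)
plan([])
```

```text
t 26.02 pos [ 0.4245 -0.1727  0.2522] head -0.1108 F [-0.61 -0.24 -0.07] gap 0.22
```

View pics/q.png

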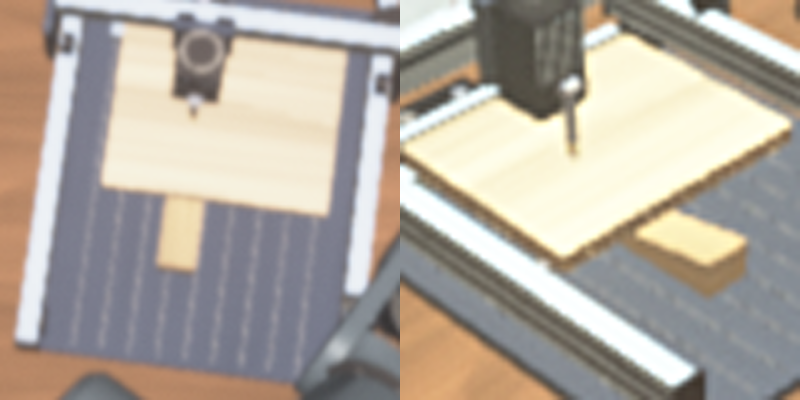

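View pics/q_t.png

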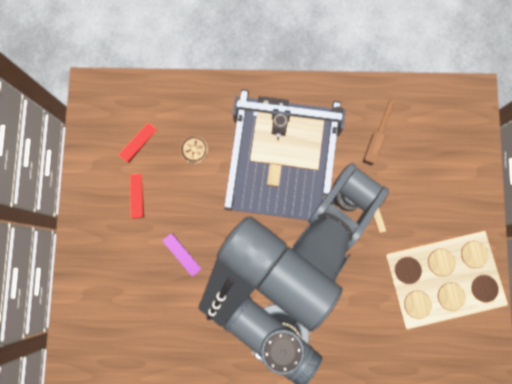

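The wedge stands under the board, with its heel at about (178,268) and the gauge foot at (193,113) in the left crop. The board lies square at the fence and the other things are where they were. The arm is clear, so I'll hand in.

```bash
python3 -c "
from bench import arm
print(arm.close_job())"
```

```text
the job is handed in; nothing more can be done
None
```

The plain wooden wedge now holds the board up against the focus gauge, and the job is handed in at about 26 s of the 72 s. I gripped it near the heel, set it on the deck in line with the gauge, and started its toe under the board. I then let go and pushed the heel with half-closed fingers until the push climbed.

**Last checks:**
- **Gauge contact:** The push was steady at about 4 N, then climbed to about 6 N with almost no further movement. When I re-pressed the heel at 7 N the wedge did not move. From this I estimate 1.5 to 3.8 N on the gauge. It was not measured directly, and the pictures are too coarse to show the contact itself.
- **Heel lift:** Just before the end the fingers seemed to be holding the heel slightly off the deck. I set it down before the last press, and the wedge stayed put.
- **Alignment:** The two cameras disagree slightly. The top view puts the gauge 2 to 5 mm to one side of the wedge's line, and the side view puts it within 0.5 mm.
- **Insertion:** About 80 mm of the wedge is under the board's edge.
- **The rest:** In the last pictures the board lies square at the fence and the other things look unmoved. The arm was clear of everything at hand-in.

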